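# Return the big snap gauge to the sprung gauge rack

### The arm

A 6-joint arm with a two-finger parallel gripper is mounted at the origin on the work surface. World frame = base frame: x ahead of the robot, y to its left, z up, the work surface at z = 0. Lengths are in mm, angles in rad, forces in N, time in s.
With the tool pointing down it reaches from about 350 to 725 mm from the base axis. Payload 6 kg.
Tool frame: the origin (TCP) lies midway between the tips of the shut fingers; the grasp point (between the pads) lies behind it (bot.tcp_to_grasp is the z of the grasp point in the tool frame, in mm); z points along the fingers, y is the line along which they close (so a half turn about z gives the same grasp; the last joint's range is limited). The gripper opens to 85 mm and grips with 20 to 120 N. Pads are 22 mm wide; open, the fingers measure 114 mm over their backs; the gripper's body (76 mm by 85 mm) begins 54 mm behind the grasp point. The pads swing forward as they close: fully open they stand 13 mm farther back than shut.
Start: joints at [-0.946, 0.04, 0.085, 0, -1.615, -0.334], TCP at [172.041, -574.783, 231.261] pointing down, gripper open.
Joint ranges: [-2.56, 2.56], [-1.29, 2.01], [-1.08, 1.49], [-3.29, 1.98], [-2.81, -0.18], [-2.99, 2.99]. Speed limits (rad/s): [2.57, 2.57, 3.01, 3.14, 3.14, 3.14].

### API

Orientations are given as a 3x3 rotation matrix whose columns are the frame's x, y, z axes.
In Python, from workcell import bot gives the robot as it stands. The module is installed in compiled form; this text tells all that it offers.
- The arm moves only by the tool apply_moves, never from a script. Its arguments are lists of equal length, an entry for each row: "slide": the shift along the tool's x, y, z in cm, a list of three; "roll": the turn about the tool's z in rad. In form: {"slide": [[dx, dy, dz], ...], "roll": [roll, ...]}. A call has 1 to 20 rows; each row shifts and turns the commanded pose from where the row before left it, along the tool's axes as they then stand; what a row does not reach is not made up. A row lasts 1/8 s, in which the tool goes at most 62.5 mm and 10.7 degrees, less where a joint would pass 70% of its speed; a pose out of reach is approached as far as the arm can. A call is refused whole if a number of a shift passes 6.25 or a number of a turn 0.188, either way. A call with a gripper value outside its range is refused whole. "fingers" is the finger opening in cm, from 0 to 8.54, set as the call begins (left out, the last holds). The fingers move at their own pace and stop on an object; the grip force is fixed at half the most. Time passes only in rows, so rows that do not move let the fingers close. It gives the time, the measured TCP pose, the force, the opening and the grip force at its end, in the units of the state.
- bot.get_obs(): the state, without advancing time (a new reading comes with each control period).
- bot.get_image(name): name is "scene" or "top" or "wrist"; returns a dict with "image" (400x640x3 uint8, red, green, blue), "K" (3x3 intrinsics, pixels), "distortion" ([k1, k2, p1, p2, k3] as OpenCV has them; the pictures are not rectified), "R" (3x3) and "t" (3): a world point X has camera coordinates R X + t. Camera axes: x right, y down, z forward; pixel columns grow to the right and rows downward; lengths in mm; the calibration is good to about 2 mm. A picture is of the moment at which its call begins. There is no depth.
- bot.hand_in(): hands the job in; it is judged then, once.
The state is a dict: "clock": time; "q": joint angles; "qvel": joint speeds; "joint_efforts": joint torques, N m; "tcp_pos": TCP position; "orientation": TCP orientation; "wrist_force": force on the tool from outside, world axes, zero at the start; "ft_torque": the same for the moment, N m; "opening": finger opening in mm; "gripper_force": force on a finger pad.
Only numpy, scipy, OpenCV 4.12 (cv2) and the standard library are available. Lean on these libraries where they do the work, as an engineer would, in place of code of your own. Each camera call takes 0.05 s, during which the arm holds its last target. There are 200 camera calls.

### The job

Take the red-gripped snap gauge out of its wooden stand and work it, jaws down, into the packed row of the spring rack, directly beside the blue-topped gauge on the side towards the rack's fixed end wall. Ease its neighbours apart without forcing them, toppling them or lifting them out, press it gently but firmly home onto the hidden rest underneath, and let go so that it stands there upright with the whole row; leave the bearing, the cap and the shim rings alone.

Things in the scene. Friction and masses are not known exactly. Their poses are not given: they have to be found in the camera images.
- snap_gauge: Steel snap gauge to insert: flat C, two jaws down, red grip block on top; 56 (x) wide, 12 (y) thick, 130 tall, about 0.25 kg. Origin: centre of its underside (jaw tips), z up. Jaws 18 wide at x = +-19, 42 long; their lowest 20 mm taper in thickness from 12 to 4 at the tip, equally on both faces. Starts upright in the stand, 7 mm above the table.
- grip (a point): Point on the snap gauge's axis 121 mm above its jaw tips, in the red grip (50 x 12, 104 to 130 mm above the tips): pinch here across the 12 mm (y), from above. Seated, the grip stands well above the row.
- stand: Fixed wooden block 90 (x) x 60 (y) x 53 high with an open slot 62 (x) x 14.4 (y), 46 deep, in which the snap gauge stands. Origin: centre of underside. Pull the gauge straight up.
- rack: Fixed grey rack, 116 (x) x 140 (y), origin at table level, z up. The row runs along its y. Fixed end wall: inner face at y = -54, 80 high. From +y a brass plate (94 x 8, top at z = 91) presses the row against the end wall with a spring, 7 to 8 N, and yields up to 24 mm; behind it a housing 72 high, y = 46 to 76. Side walls 50 high. Oiled steel. Row gauges stand on ledges at z = 34, |x| = 33 to 49.
- rest_zone (a point): Rack's axis at table level, y = -15 in the rack. Above it lies the rest bar, 60 (x) x 50 (y), part of the rack, rigid, under the row between the ledges: only the snap gauge stands on it. Its top is 6 to 18 mm above the table, different each time, hidden and not measured: feel for it. 5 to 10 N is plenty, over 25 N too much. Squeezed by its neighbours, the gauge does not drop onto it by itself.
- gauge_blue: Row gauge with a blue top, loose, anywhere in the row but at the end wall. Like all row gauges 92 (x) x 14 (y) x 60, 0.16 kg, on the ledges; origin: centre of underside, 34 above the table, top at 94. The top 12 mm taper from 14 to 4 thick on both faces, so touching gauges leave a V-groove 10 wide, 12 deep between their tops. Axes as the rack's; the wanted seam is at its y = -7.
- gauge_end: Row gauge with dark steel top, same size as gauge_blue, always the one at the fixed end wall. Pushed at the top, row gauges lean away (up to about 0.25 rad) and slide upright again when the push comes lower. Keep the push between them and the snap gauge under 30 N: shift it sideways a little when it jams.
- gauge_b: Row gauge with dark steel top, same size, loose in the row.
- gauge_c: Row gauge with dark steel top, same size, loose in the row.
- bearing: Bystander: dull roller bearing lying flat, 100 across, 34 high, origin at centre of underside.
- cap: Bystander: blue plastic bearing cap, 68 across, 30 high, origin at centre of underside.
- shim1: Bystander: brass shim ring, 56 across, 5 high, origin at centre of underside.
- shim2: Bystander: brass shim ring, 44 across, 5 high, origin at centre of underside.
Mind the look-alikes: they are no part of the job. There is more than one size of the rack; the job needs the smallest.

How it is judged:
By the outcome, as a careful person would: the job done as asked, in the order asked, and still so for the second after the job is handed in, with the robot touching nothing.
It also fails if it takes over 72 s, if anything falls off the work surface, if the arm or the gripper's body presses on something with over 40 N, if the wrist force passes 120 N, or if a joint passes its speed limit or range.

## Working session

There is one attempt and no reset: what is moved stays moved. The work goes in short steps, Python scripts to look and compute and a tool call to move; the robot and the scene stay as the last step left them, time stands still between calls to the robot, and variables do not carry over. Pictures are saved under pics/ and viewed, at most 10 in all, crops included, and the job is handed in when it is done.

Besides the shell and the picture viewer there is one more tool, called as name([rows], argument=value, ...), one row to a line, values as JSON. apply_moves: Moves the arm, as the interface text tells. Its arguments: {"type":"object","properties":{"slide":{"type":"array"},"roll":{"type":"array"},"fingers":{"type":"number"}},"required":["slide","roll"]}

```bash
mkdir -p pics; cat > h.py <<'E'
import numpy as np, cv2
from workcell import bot
def snap(name,fn=None):
    d=bot.get_image(name); np.savez(f'pics/{fn or name}.npz',**{k:np.array(v) for k,v in d.items()})
    cv2.imwrite(f'pics/{fn or name}.png',np.array(d['image'])[:,:,::-1]); return d
def load(fn): return dict(np.load(f'pics/{fn}.npz'))
def ray(d,uv):
    p=cv2.undistortPoints(np.array([[uv]],float),d['K'],d['distortion'])[0,0]
    R=d['R'];c=-R.T@d['t'];v=R.T@np.array([p[0],p[1],1]);return c,v/np.linalg.norm(v)
def plane(d,uv,z):
    c,v=ray(d,uv);return c+v*(z-c[2])/v[2]
def tri(obs):
    A=np.zeros((3,3));b=np.zeros(3);L=[]
    for d,uv in obs:
        c,v=ray(d,uv);P=np.eye(3)-np.outer(v,v);A+=P;b+=P@c;L.append((c,v))
    X=np.linalg.solve(A,b);return X,[float(np.linalg.norm(np.cross(X-c,v))) for c,v in L]
def proj(d,X):
    r,_=cv2.Rodrigues(d['R']);return cv2.projectPoints(np.array(X,float).reshape(-1,1,3),r,d['t'],d['K'],d['distortion'])[0].reshape(-1,2)
E
python3 - <<'E'
from h import *
a=snap('scene');b=snap('top');c=snap('wrist')
cv2.imwrite('pics/st.png',np.vstack([cv2.resize(np.array(x['image'])[:,:,::-1],(480,300)) for x in (a,b)]))
print(bot.get_obs(),bot.tcp_to_grasp)
for x in (a,b): print(-np.array(x['R']).T@x['t'])
E
```

```text
{'clock': 0.15, 'q': array([-9.46291505e-01,  4.07225168e-02,  8.40574424e-02, -3.32262656e-04,
       -1.61547196e+00, -3.33698210e-01]), 'qvel': array([-1.79990102e-03, -2.00201373e-03,  4.83979191e-03,  2.85112852e-03,
       -9.77141067e-05,  5.33912749e-04]), 'joint_efforts': array([-3.04053145e-03, -3.68616343e+01,  3.47689998e+01,  6.93617284e+00,
       -4.39627809e-03,  2.61142787e-05]), 'tcp_pos': array([ 172.02961984, -574.56283246,  230.49096649]), 'orientation': array([[-9.58008688e-01, -2.86738711e-01, -5.14627766e-04],
       [-2.86739146e-01,  9.58007839e-01,  1.28173407e-03],
       [ 1.25494658e-04,  1.37547630e-03, -9.99999046e-01]]), 'wrist_force': array([-0.57115099,  0.4156751 ,  0.16753432]), 'ft_torque': array([ 0.03927008, -0.00311015, -0.02331154]), 'gripper_force': 0.0, 'opening': 85.44931843410185} -18.700000000000003
[1361.4255764  -540.41951737 1021.35000526]
[ 484.64087325    4.62337999 1045.04920193]
```

View pics/top.png

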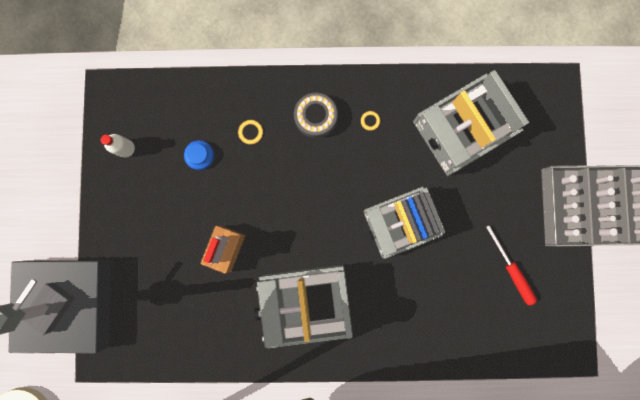

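View pics/scene.png

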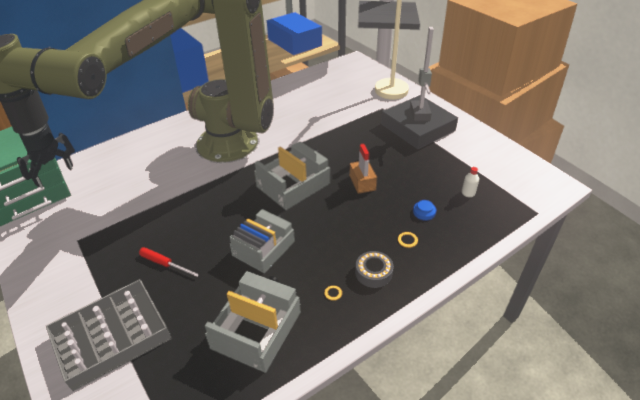

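Candidates for the red grip, top view: grip in its stand (211,249), screwdriver (520,285) and bottle cap (107,139); I choose the one in the wooden stand. Racks: (470,122) large, (304,305) middle and (404,222) smallest. I choose the last, the one with the packed row. Next is a close crop of both.

```bash
python3 - <<'E'
from h import *
a=cv2.imread('pics/top.png');b=cv2.imread('pics/scene.png')
f=lambda im,x,y,w,h,s=None:cv2.resize(im[y:y+h,x:x+w],(400,300),interpolation=cv2.INTER_CUBIC)
# each 80x60 -> x5 ; rack 100x75 -> x4
cv2.imwrite('pics/c1.png',np.vstack([np.hstack([f(a,355,185,100,75),f(a,180,220,80,60)]),np.hstack([f(b,220,205,80,60),f(b,325,140,80,60)])]))
d=load('top')
for uv in [(211,249),(404,222),(222,250)]: print(uv,plane(d,uv,90))
E
```

```text
(211, 249) [463.47914573 261.76295337  90.        ]
(404, 222) [ 516.33160286 -147.870716     90.        ]
(222, 250) [461.17741684 238.31623545  90.        ]
```

View pics/c1.png

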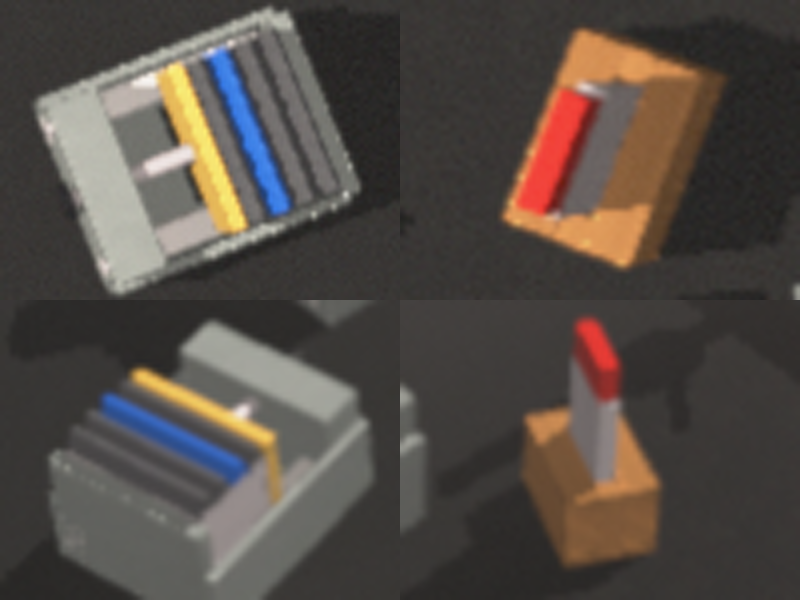

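Crop: the row from the plate is brass, dark, blue, dark, dark(end) and the wall, with the blue top at about (416,218) in the top view. The red grip stands in the wooden stand at about (211,250) in the top view and (364,148) in the scene view.

```bash
python3 - <<'E'
from h import *
t=load('top');s=load('scene');w=load('wrist')
print('grip top',tri([(t,(210.5,250)),(s,(364,148.5))]))
# stand top corners top view: near crop coords
T=lambda x,y:(180+(x-400)/5,220+y/5)
for p in [(577,28),(724,75),(503,218),(628,268)]: print('stand',plane(t,T(*p),53))
Q=lambda x,y:(355+x/4,185+y/4)
S=lambda x,y:(220+x/5,205+(y-300)/5)
# blue top ends
print('blue A',tri([(t,Q(215,52)),(s,S(240,474))]),'B',tri([(t,Q(282,210)),(s,S(108,400))]))
print('plate A',tri([(t,Q(172,68)),(s,S(272,436))]),'B',tri([(t,Q(236,228)),(s,S(138,374))]))
# wrist camera in tool frame
o=bot.get_obs();R=np.array(o['orientation']);c=-w['R'].T@w['t']
print('cam in tool',R.T@(c-o['tcp_pos']),'\naxes',(R.T@w['R'].T).round(3))
print(w['K'])
E
```

```text
grip top (array([462.97198195, 251.18068036, 135.99380805]), [0.9130999171845664, 0.9130999171845373])
stand [514.00704194 262.48940319  53.        ]
stand [492.69699794 197.19554888  53.        ]
stand [430.93127846 294.40731118  53.        ]
stand [408.77005464 239.05596157  53.        ]
blue A (array([ 568.56044476, -159.37975992,   83.08832688]), [1.2307017656817014, 1.2307017656816002]) B (array([ 483.77304679, -191.67827601,   88.69665257]), [1.4591529736060167, 1.4591529736061082])
plate A (array([ 560.08592007, -134.50318005,   89.51712546]), [1.9581680944812923, 1.9581680944814113]) B (array([ 474.40831239, -167.59482446,   86.80977479]), [1.1854269799437533, 1.1854269799436914])
cam in tool [  77.56648473   -0.83734648 -142.1797052 ] 
axes [[-0.    -0.953 -0.304]
 [ 1.    -0.     0.001]
 [-0.001 -0.304  0.953]]
[[310.53981134   0.         316.61480048]
 [  0.         310.53981134 197.88544712]
 [  0.           0.           1.        ]]
```

apply_moves([
  [-3.34,1.99,0.2],
  [-3.34,1.99,0.2],
  [-3.34,1.99,0.2],
  [-3.34,1.99,0.2],
  [-3.34,1.99,0.2],
  [-3.34,1.99,0.2],
  [-3.34,1.99,0.2],
  [-3.34,1.99,0.2],
  [-3.34,1.99,0.2],
  [-3.34,1.99,0.2],
  [-3.34,1.99,0.2],
  [-3.34,1.99,0.2],
  [-3.34,1.99,0.2],
  [-3.34,1.99,0.2],
  [0,0,0],
  [0,0,0],
  [0,0,0],
], roll=[0,0,0,0,0,0,0,0,0,0,0,0,0,0,-0.075,0,0])

```text
clock: 2.28
tcp_pos: [539.9, -174.1, 203.3]
orientation: [[-0.934, -0.356, -0.0], [-0.356, 0.934, 0.0], [-0.0, 0.0, -1.0]]
wrist_force: [0.1, -0.1, -0.3]
opening: 85.2
gripper_force: 0.0
```

```bash
python3 - <<'E'
from h import *
d=snap('wrist','w1'); o=bot.get_obs(); print(o['tcp_pos'],np.array(o['orientation']).round(4),o['q'],o['wrist_force'])
cv2.imwrite('pics/w1b.png',cv2.resize(d['image'][:,:,::-1][0:400,120:520],(800,800),interpolation=cv2.INTER_CUBIC)[100:700])
E
```

```text
[ 539.89619744 -174.16383077  203.36362809] [[-9.345e-01 -3.560e-01  1.000e-04]
 [-3.560e-01  9.345e-01  1.000e-04]
 [-1.000e-04  1.000e-04 -1.000e+00]] [ 4.15873007e-02 -4.81369823e-02 -5.38502101e-02 -1.16497545e-04
 -1.56496733e+00 -1.24835474e+00] [-0.79732394  0.28099773 -0.04255526]
```

View pics/w1b.png

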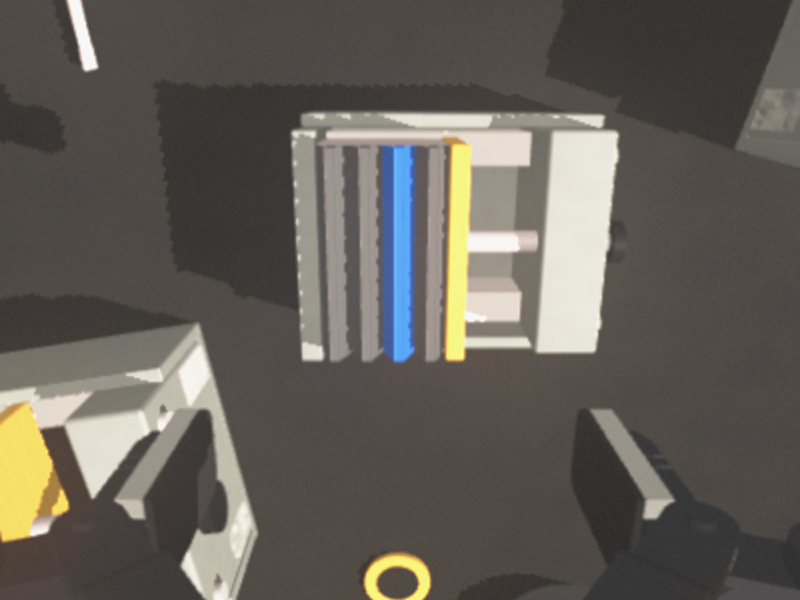

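Wrist view: the row runs left to right. The end gauge flat is at about (337,·), the dark one at (370,·), blue at (401,147–360), the next dark at (436,·) and the plate at 448–470. The seam to the left of blue is at crop x≈385. I'll take a second view from a shifted pose for height.

apply_moves([
  [0,-2,1],
  [0,-2,1],
  [0,0,0],
  [0,0,0],
], roll=[0,0,0,0])

```text
clock: 2.82
tcp_pos: [554.3, -211.8, 182.9]
orientation: [[-0.934, -0.357, -0.001], [-0.357, 0.934, 0.0], [0.001, 0.0, -1.0]]
wrist_force: [0.0, 0.6, -0.3]
opening: 85.6
gripper_force: 0.0
```

```bash
python3 - <<'E'
from h import *
d=snap('wrist','w2'); o=bot.get_obs(); print(o['tcp_pos'])
e=load('w1'); U=lambda x,y:(120+x/2,(y+100)/2)
# predicted crop region: project blue ends at 94
P=[plane(e,U(*p),94) for p in [(402,147),(400,360),(385.5,147),(385,360)]]
print(np.array(P).round(1)); q=proj(d,P); print(q.round(1))
x0=int(q[:,0].mean()-100);y0=int(q[:,1].mean()-75);print(x0,y0)
cv2.imwrite('pics/w2b.png',cv2.resize(np.array(d['image'])[:,:,::-1][y0:y0+150,x0:x0+200],(800,600),interpolation=cv2.INTER_CUBIC))
E
```

```text
[ 554.4646108  -211.48546746  183.28719622]
[[ 483.7 -192.5   94. ]
 [ 569.4 -160.4   94. ]
 [ 486.  -198.6   94. ]
 [ 571.7 -166.6   94. ]]
[[376.7 125.8]
 [369.6 240.1]
 [367.8 125.8]
 [361.5 240.1]]
268 107
```

View pics/w2b.png

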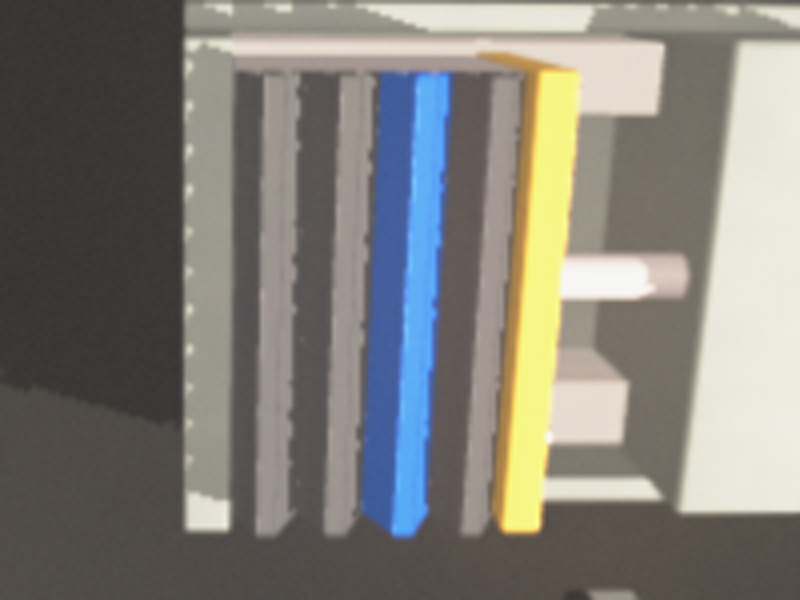

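```bash
cat > m.py <<'E'
from h import *
a=load('w1');b=load('w2'); A=lambda x,y:(120+x/2,(y+100)/2); B=lambda x,y:(268+x/4,107+y/4)
X1=tri([(a,A(393,148)),(b,B(416,74))]);X2=tri([(a,A(392.5,359)),(b,B(394,533))])
print('blue flat left edge',X1,X2)
for nm,p,q in [('end',(263,74),(256,533)),('g2',(340,74),(325,533)),('blue',(416,74),(394,533)),('g4',(492,74),(461,533))]:
    u,v=plane(b,B(*p),94),plane(b,B(*q),94);print(nm,u.round(1),v.round(1),np.degrees(np.arctan2(v[1]-u[1],v[0]-u[0])))
# wall inner face, top z=80
u,v=plane(b,B(233,45),80),plane(b,B(232,490),80);print('wall',u,v,np.degrees(np.arctan2(v[1]-u[1],v[0]-u[0])))
for p,q in [((393,148),(392.5,359))]:
    u,v=plane(a,A(*p),94),plane(a,A(*q),94);print('blue v1',u.round(1),v.round(1),np.degrees(np.arctan2(v[1]-u[1],v[0]-u[0])))
E
python3 m.py
```

```text
blue flat left edge (array([ 485.00858478, -195.82234848,   94.51487364]), [0.2932807830986331, 0.2932807830986447]) (array([ 568.33121015, -164.37971571,   98.85023217]), [0.20475519902452813, 0.20475519902456343])
end [ 494.8 -221.9   94. ] [ 580.4 -189.1   94. ] 20.943497702348903
g2 [ 489.7 -208.8   94. ] [ 575.4 -175.9   94. ] 20.98718435630516
blue [ 484.7 -195.8   94. ] [ 570.4 -162.7   94. ] 21.14346508139271
g4 [ 479.7 -182.8   94. ] [ 565.5 -149.8   94. ] 21.041439611301755
wall [ 492.49473679 -228.19814488   80.        ] [ 578.80075631 -194.57421038   80.        ] 21.285374898315954
blue v1 [ 485.3 -195.7   94. ] [ 570.1 -163.7   94. ] 20.7060331010003
```

Heights check out: the row tops measure about 94 mm, the row's axis is at 21.0°, and the seam is at (529.4, −184.1). Now over the stand for a near look.

apply_moves([
  [-0.57,3.96,-0.39],
  [-0.57,3.96,-0.39],
  [-0.57,3.96,-0.39],
  [-0.57,3.96,-0.39],
  [-0.57,3.96,-0.39],
  [-0.57,3.96,-0.39],
  [-0.57,3.96,-0.39],
  [-0.57,3.96,-0.39],
  [-0.57,3.96,-0.39],
  [-0.57,3.96,-0.39],
  [-0.57,3.96,-0.39],
  [-0.57,3.96,-0.39],
  [0,0,0],
  [0,0,0],
  [0,0,0],
  [0,0,0],
  [0,0,0],
  [0,0,0],
  [0,0,0],
], roll=[0,0,0,0,0,0,0,0,0,0,0,0,-0.182,-0.182,-0.182,-0.182,-0.182,-0.182,-0.182])

```text
clock: 5.25
tcp_pos: [448.2, 257.3, 230.7]
orientation: [[0.075, -0.997, 0.001], [-0.997, -0.075, 0.001], [-0.001, -0.001, -1.0]]
wrist_force: [-0.5, -0.8, -0.3]
opening: 85.4
gripper_force: 0.0
```

apply_moves([
  [0,0,0],
  [0,0,0],
  [0,0,0],
  [0,0,0],
  [0,0,0],
  [0,0,0],
  [0,0,0],
  [0,0,0],
], roll=[-0.182,-0.182,-0.182,-0.182,-0.182,-0.182,0,0])

```text
clock: 6.25
tcp_pos: [448.3, 257.2, 230.4]
orientation: [[0.916, -0.401, 0.0], [-0.401, -0.916, 0.001], [0.0, -0.001, -1.0]]
wrist_force: [-0.6, 0.1, 0.7]
opening: 85.6
gripper_force: 0.0
```

```bash
python3 - <<'E'
from h import *
d=snap('wrist','w3'); o=bot.get_obs(); print(o['tcp_pos'],o['q'])
q=proj(d,[[463,251,137]]);print(q)
x0=int(q[0,0]-100);y0=int(q[0,1]-75);print(x0,y0)
cv2.imwrite('pics/w3b.png',cv2.resize(np.array(d['image'])[:,:,::-1][y0:y0+150,x0:x0+200],(800,600),interpolation=cv2.INTER_CUBIC))
E
```

```text
[448.27840395 257.14604151 230.34370818] [ 9.10779166e-01 -1.82940868e-01 -1.28443210e-01 -9.33218119e-05
 -1.62482661e+00  2.47516785e-01]
[[315.94951577 182.47138757]]
215 107
```

View pics/w3b.png

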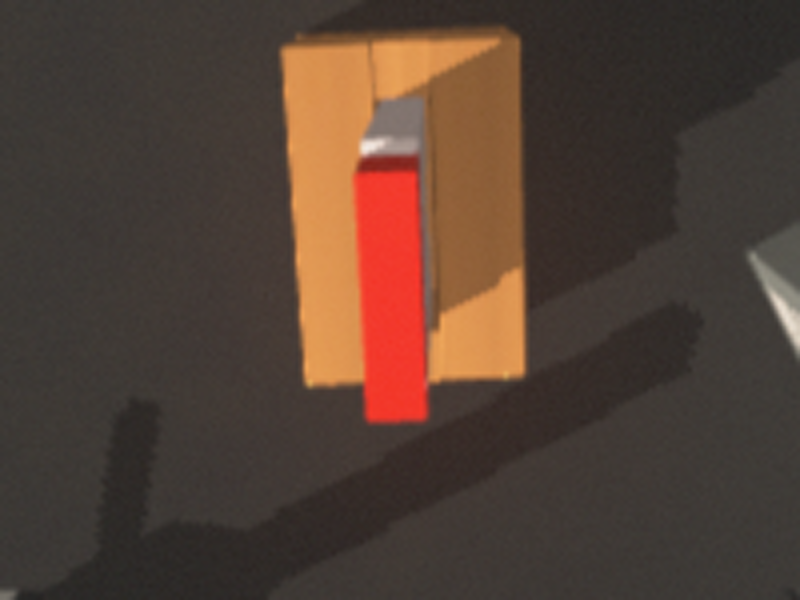

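Close crop: the red top has corners (356,172), (417,170), (428,422) and (367,424), standing in the slot of the wooden stand. This is the right object.

```bash
python3 - <<'E'
from h import *
d=load('w3'); C=lambda x,y:(215+x/4,107+y/4)
P=np.array([plane(d,C(*p),137) for p in [(356,172),(417,170),(428,422),(367,424)]])
c=P.mean(0); ux=(P[0]+P[1]-P[2]-P[3])/2; print(P.round(1),c,np.linalg.norm(ux),np.linalg.norm(P[0]-P[1]),np.degrees(np.arctan2(ux[1],ux[0])))
o=bot.get_obs();R=np.array(o['orientation']);print('xaxis',np.degrees(np.arctan2(R[1,0],R[0,0])));print('tool delta',R.T@(c-o['tcp_pos']))
S=np.array([plane(d,C(*p),53) for p in [(283,47),(519,40),(525,376),(306,385)]]);print('stand',S.mean(0),S.round(1)); v=(S[0]+S[1]-S[2]-S[3]);print(np.degrees(np.arctan2(v[1],v[0])))
print('tri',tri([(d,C(392,297)),(load('top'),(210.8,250)),(load('scene'),(364,148.5))]))
E
```

```text
[[490.  249.1 137. ]
 [485.7 238.3 137. ]
 [438.1 256.6 137. ]
 [442.6 268.1 137. ]] [464.09318695 253.0127387  137.        ] 51.06303917792295 11.598101690841405 -21.449160798453878
xaxis -23.634240938597586
tool delta [16.14306306 -2.5090495  93.34530301]
stand [462.76097567 250.10465847  53.        ] [[515.3 261.4  53. ]
 [493.2 206.6  53. ]
 [410.5 238.5  53. ]
 [432.  294.   53. ]]
-21.21665948075945
tri (array([463.38935282, 251.68267564, 135.45981222]), [1.6256567141516276, 1.942727816212652, 0.6959762217348497])
```

apply_moves([
  [0,0,0],
  [0.8,-0.08,2],
  [0.8,-0.07,2],
  [0,0,2],
  [0,0,2],
  [0,0,2],
  [0,0,2.15],
  [0,0,0],
  [0,0,0],
], roll=[-0.038,0,0,0,0,0,0,0,0])

```text
clock: 7.42
tcp_pos: [464.1, 252.9, 109.5]
orientation: [[0.932, -0.363, 0.001], [-0.363, -0.932, 0.001], [0.001, -0.001, -1.0]]
wrist_force: [-0.4, 0.4, -0.0]
opening: 85.4
gripper_force: 0.0
```

apply_moves([
  [0,0,0],
  [0,0,0],
  [0,0,0],
  [0,0,0],
  [0,0,0],
  [0,0,0],
  [0,0,0],
  [0,0,0],
], roll=[0,0,0,0,0,0,0,0], fingers=0.6)

```text
clock: 8.43
tcp_pos: [463.9, 252.5, 108.9]
orientation: [[0.932, -0.363, 0.0], [-0.363, -0.932, -0.0], [0.0, 0.0, -1.0]]
wrist_force: [-1.3, -2.7, 3.1]
opening: 11.1
gripper_force: 60.7
```

apply_moves([
  [0,0.1,0],
  [0,0,0],
  [0,0,-1],
  [0,0,-1],
  [0,0,-1],
  [0,0,-1],
  [0,0,-1],
  [0,0,0],
], roll=[0,0,0,0,0,0,0,0])

```text
clock: 9.43
tcp_pos: [463.8, 252.0, 159.8]
orientation: [[0.932, -0.363, 0.001], [-0.363, -0.932, 0.001], [0.001, -0.002, -1.0]]
wrist_force: [-0.9, 0.2, -3.8]
opening: 11.1
gripper_force: 60.0
```

```bash
python3 - <<'E'
from h import *
o=bot.get_obs();print(o['wrist_force'],o['ft_torque'],o['tcp_pos'],o['q'])
d=snap('scene','s2');b=snap('wrist','w4')
f=lambda im,x,y:cv2.resize(np.array(im)[y:y+100,x:x+133,::-1],(400,300),interpolation=cv2.INTER_CUBIC)
cv2.imwrite('pics/c2.png',np.hstack([f(d['image'],300,85),cv2.resize(np.array(b['image'])[100:340,160:480,::-1],(400,300),interpolation=cv2.INTER_CUBIC)]))
E
```

```text
[-0.91970497  0.21646863 -3.75773793] [0.03590423 0.02756672 0.02493837] [463.82357733 252.02838542 159.7986244 ] [ 8.79307140e-01 -1.51859170e-01 -2.29263069e-01  1.94676660e-04
 -1.49150810e+00  3.19696708e-01]
```

View pics/c2.png

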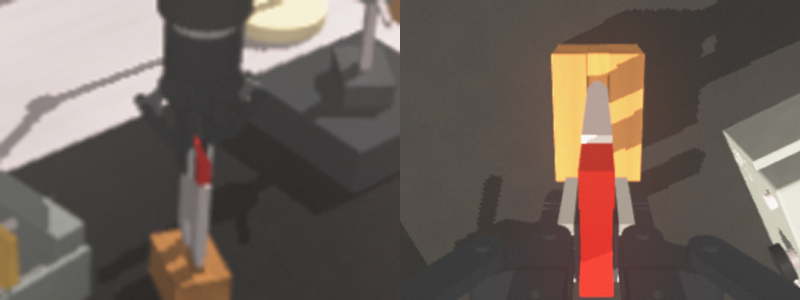

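The gauge is held upright between the pads, clear of the stand. Moving over the rack.

apply_moves([
  [0,0,-2.5],
  [0,0,-3],
  [0,0,-2.5],
  [1.83,3.19,0],
  [1.83,3.19,0],
  [1.83,3.19,0],
  [1.83,3.19,0],
  [1.83,3.19,0],
  [1.83,3.19,0],
  [1.83,3.19,0],
  [1.83,3.19,0],
  [1.83,3.19,0],
  [1.83,3.19,0],
  [1.83,3.19,0],
  [1.83,3.19,0],
  [0,0,0],
  [0,0,0],
  [0,0,0],
  [0,0,0],
  [0,0,0],
], roll=[0,0,0,0,0,0,0,0,0,0,0,0,0,0,0,-0.148,-0.148,-0.148,-0.147,-0.147])

```text
clock: 12.02
tcp_pos: [528.8, -184.6, 237.8]
orientation: [[0.932, 0.363, -0.001], [0.363, -0.932, 0.0], [-0.001, -0.001, -1.0]]
wrist_force: [-0.5, -0.9, -3.2]
opening: 11.0
gripper_force: 59.9
```

```bash
cat > st.py <<'E'
from h import *
o=bot.get_obs();R=np.array(o['orientation']);a=np.radians(21.0)
rx=np.array([np.cos(a),np.sin(a),0]);ry=np.array([-np.sin(a),np.cos(a),0])
seam=np.array([529.4,-184.1,0]);d=o['tcp_pos']-seam
f=o['wrist_force']
print('t %.2f yaw err %.2f deg | rel seam rx %.1f ry %.1f tip z %.1f | F rx %.1f ry %.1f z %.1f grip %.0f'%(o['clock'],np.degrees(np.arctan2(R[1,0],R[0,0]))-21,d@rx,d@ry,d[2]-101.9,f@rx,f@ry,f[2],o['gripper_force']),'torque rx %.2f ry %.2f'%(np.dot(o['ft_torque'],rx),np.dot(o['ft_torque'],ry)))
E
python3 st.py; python3 -c "
from h import *
d=snap('wrist','w5');cv2.imwrite('pics/w5b.png',cv2.resize(np.array(d['image'])[60:360,120:520,::-1],(800,600),interpolation=cv2.INTER_CUBIC))"
```

```text
t 12.03 yaw err 0.26 deg | rel seam rx -0.8 ry -0.3 tip z 135.9 | F rx -0.8 ry -0.7 z -3.2 grip 60 torque rx 0.05 ry 0.01
```

View pics/w5b.png

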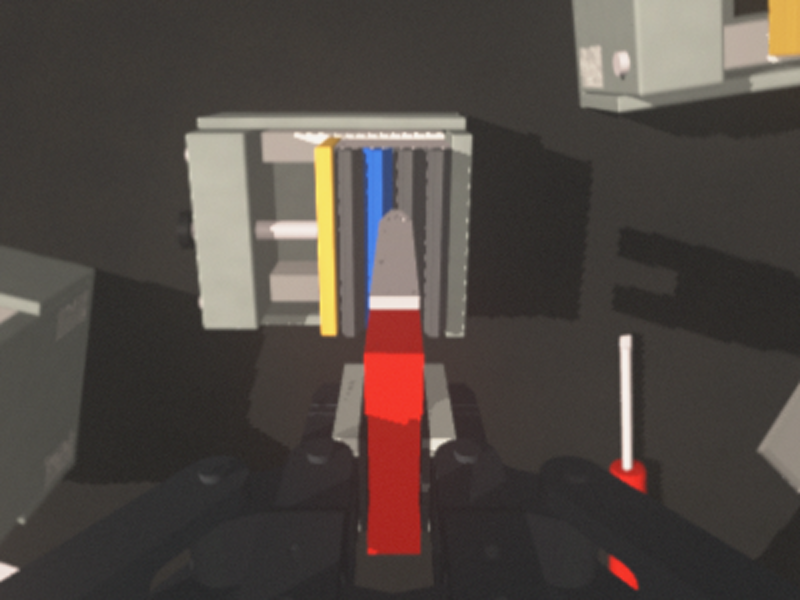

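Gauge tip at crop (396,212), over the seam between blue (365–391) and the dark one (397–412). I'll check the seam position numerically in this flipped view.

```bash
python3 - <<'E'
from h import *
d=load('w5');im=np.array(d['image']).astype(int)
prof=im[138:150].mean(0)
for u in range(284,346): print(u,prof[u].round().astype(int).tolist(),end=' ; ' if (u%4) else '\n')
a=np.radians(21);rx=np.array([np.cos(a),np.sin(a),0]);ry=np.array([-np.sin(a),np.cos(a),0]);s=np.array([529.4,-184.1,94])
for yy in (-26,-23,-19,-9,-5,0,5,9,19): # flats' edges at +-5, +-9 rel. seam
    X=s+ry*yy; 
    P=proj(d,[X-rx*k for k in range(46,-47,-2)]+[X+rx*k for k in range(0,47)]); i=np.argmin(abs(P[:,1]-144)); print('\n',yy,P[i].round(1),end='')
E
```

```text
284 [247, 226, 103]
285 [233, 187, 87] ; 286 [159, 122, 66] ; 287 [98, 83, 66] ; 288 [88, 80, 75]
289 [116, 108, 103] ; 290 [125, 118, 112] ; 291 [124, 116, 111] ; 292 [127, 119, 113]
293 [128, 120, 114] ; 294 [127, 119, 112] ; 295 [111, 103, 98] ; 296 [86, 79, 76]
297 [77, 71, 68] ; 298 [77, 70, 67] ; 299 [78, 70, 68] ; 300 [77, 71, 70]
301 [72, 73, 89] ; 302 [63, 79, 124] ; 303 [65, 102, 180] ; 304 [72, 128, 225]
305 [73, 133, 230] ; 306 [72, 130, 226] ; 307 [74, 134, 230] ; 308 [74, 135, 231]
309 [75, 134, 231] ; 310 [75, 128, 221] ; 311 [62, 90, 153] ; 312 [58, 76, 124]
313 [57, 75, 121] ; 314 [57, 75, 122] ; 315 [58, 75, 119] ; 316 [69, 72, 91]
317 [77, 73, 73] ; 318 [96, 89, 86] ; 319 [119, 110, 107] ; 320 [124, 116, 112]
321 [122, 114, 110] ; 322 [125, 118, 112] ; 323 [126, 119, 113] ; 324 [127, 119, 114]
325 [125, 116, 111] ; 326 [92, 86, 82] ; 327 [76, 70, 68] ; 328 [73, 68, 65]
329 [74, 69, 67] ; 330 [74, 69, 67] ; 331 [74, 69, 66] ; 332 [78, 73, 70]
333 [103, 96, 93] ; 334 [119, 111, 108] ; 335 [123, 116, 112] ; 336 [122, 116, 111]
337 [122, 115, 110] ; 338 [125, 118, 112] ; 339 [126, 118, 113] ; 340 [124, 117, 112]
341 [100, 94, 90] ; 342 [77, 73, 70] ; 343 [71, 67, 65] ; 344 [73, 69, 66]
345 [87, 84, 79] ; 
 -26 [344.2 143.9]
 -23 [341.  143.9]
 -19 [336.6 143.8]
 -9 [325.7 143.8]
 -5 [321.3 143.8]
 0 [315.9 143.7]
 5 [310.4 143.7]
 9 [306.1 143.7]
 19 [295.2 143.7]
```

apply_moves([
  [0.08,-0.08,0],
  [0,0,1.5],
  [0,0,1.5],
  [0,0,1],
  [0,0,0.4],
  [0,0,0],
  [0,0,0],
], roll=[0.005,0,0,0,0,0,0])

```text
clock: 12.95
tcp_pos: [529.6, -183.8, 195.2]
orientation: [[0.936, 0.353, 0.001], [0.353, -0.936, -0.0], [0.001, 0.0, -1.0]]
wrist_force: [0.1, -0.8, -2.6]
opening: 11.0
gripper_force: 59.9
```

```bash
python3 st.py
```

```text
t 12.95 yaw err -0.31 deg | rel seam rx 0.3 ry 0.2 tip z 93.3 | F rx -0.2 ry -0.8 z -2.6 grip 60 torque rx -0.01 ry 0.02
```

apply_moves([
  [0,-0.02,0.2],
  [0,-0.02,0.2],
  [0,-0.03,0.2],
  [0,-0.03,0.2],
  [0,0,0],
], roll=[-0.004,0,0,0,0])

```text
clock: 13.58
tcp_pos: [529.3, -183.0, 188.1]
orientation: [[0.934, 0.357, 0.002], [0.357, -0.934, -0.001], [0.001, 0.001, -1.0]]
wrist_force: [-1.4, 1.2, 5.2]
opening: 11.1
gripper_force: 61.1
```

```bash
python3 st.py
```

```text
t 13.57 yaw err -0.07 deg | rel seam rx 0.3 ry 1.1 tip z 86.2 | F rx -0.9 ry 1.6 z 5.2 grip 61 torque rx 0.66 ry 0.54
```

apply_moves([
  [0,-0.05,0],
  [0,-0.05,0],
  [0,-0.05,0],
  [0,0,0],
], roll=[0,0,0,0])

```text
clock: 14.08
tcp_pos: [529.0, -182.2, 188.2]
orientation: [[0.934, 0.357, 0.002], [0.357, -0.934, -0.002], [0.002, 0.003, -1.0]]
wrist_force: [-0.9, -0.9, 6.2]
opening: 11.2
gripper_force: 61.1
```

```bash
python3 st.py
```

```text
t 14.07 yaw err -0.09 deg | rel seam rx 0.3 ry 1.9 tip z 86.3 | F rx -1.2 ry -0.5 z 6.2 grip 61 torque rx -0.68 ry 0.44
```

apply_moves([
  [0,-0.06,0.1],
  [0,-0.06,0.15],
  [0,-0.05,0.15],
  [0,-0.04,0.1],
  [0,0,0],
], roll=[0,0,0,0,0])

```text
clock: 14.7
tcp_pos: [529.1, -180.9, 185.4]
orientation: [[0.934, 0.357, 0.006], [0.357, -0.934, -0.003], [0.004, 0.005, -1.0]]
wrist_force: [-0.8, -1.7, 11.2]
opening: 11.3
gripper_force: 62.3
```

```bash
python3 st.py
```

```text
t 14.70 yaw err -0.09 deg | rel seam rx 0.9 ry 3.1 tip z 83.5 | F rx -1.3 ry -1.3 z 11.2 grip 62 torque rx -0.75 ry 0.55
```

apply_moves([
  [0,-0.06,0],
  [0,-0.06,0],
  [0,-0.06,0],
  [0,0,0],
], roll=[0,0,0,0])

```text
clock: 15.2
tcp_pos: [528.7, -179.9, 185.4]
orientation: [[0.934, 0.356, 0.007], [0.356, -0.934, -0.005], [0.004, 0.007, -1.0]]
wrist_force: [0.6, -4.7, 10.2]
opening: 10.8
gripper_force: 62.0
```

```bash
python3 st.py; python3 -c "
from h import *
d=snap('wrist','w6');s=snap('scene','s6')
cv2.imwrite('pics/w6b.png',np.hstack([cv2.resize(np.array(d['image'])[60:260,180:450,::-1],(400,300),interpolation=cv2.INTER_CUBIC),cv2.resize(np.array(s['image'])[195:270,215:315,::-1],(400,300),interpolation=cv2.INTER_CUBIC)]))"
```

```text
t 15.20 yaw err -0.12 deg | rel seam rx 0.8 ry 4.2 tip z 83.5 | F rx -1.2 ry -4.6 z 10.2 grip 62 torque rx -2.35 ry 0.41
```

View pics/w6b.png

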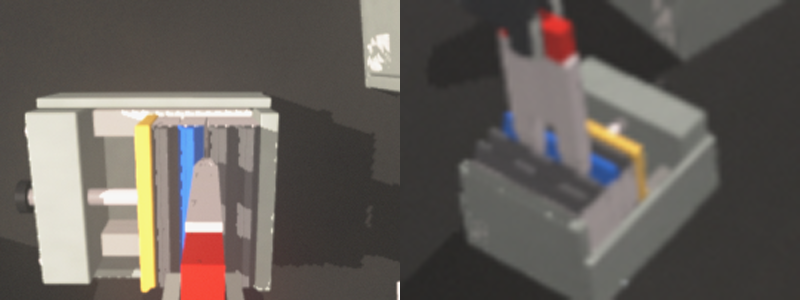

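apply_moves([
  [0,0,0.1],
  [0,0,0.15],
  [0,0,0.15],
  [0,0,0],
], roll=[0,0,0,0])

```text
clock: 15.8
tcp_pos: [528.2, -178.9, 179.2]
orientation: [[0.934, 0.357, 0.004], [0.357, -0.934, -0.002], [0.003, 0.004, -1.0]]
wrist_force: [2.2, -5.6, 3.5]
opening: 11.4
gripper_force: 61.0
```

```bash
python3 st.py
```

```text
t 15.80 yaw err -0.10 deg | rel seam rx 0.7 ry 5.3 tip z 77.3 | F rx 0.0 ry -6.0 z 3.5 grip 61 torque rx -2.36 ry -0.37
```

apply_moves([
  [0,-0.02,0.2],
  [0,-0.02,0.2],
  [0,-0.02,0.2],
  [0,0,0],
], roll=[0,0,0,0])

```text
clock: 16.3
tcp_pos: [527.4, -178.0, 172.1]
orientation: [[0.934, 0.357, 0.002], [0.357, -0.934, -0.002], [0.001, 0.002, -1.0]]
wrist_force: [2.4, -4.8, 3.4]
opening: 11.1
gripper_force: 60.9
```

```bash
python3 st.py
```

```text
t 16.30 yaw err -0.10 deg | rel seam rx 0.4 ry 6.4 tip z 70.2 | F rx 0.5 ry -5.3 z 3.4 grip 61 torque rx -2.43 ry -0.22
```

apply_moves([
  [0,0,0.2],
  [0,0,0.2],
  [0,0,0.2],
  [0,0,0.2],
  [0,0,0],
], roll=[0,0,0,0,0])

```text
clock: 16.92
tcp_pos: [527.3, -177.2, 164.4]
orientation: [[0.934, 0.357, 0.001], [0.357, -0.934, -0.0], [0.001, 0.001, -1.0]]
wrist_force: [0.6, -1.6, 6.2]
opening: 10.7
gripper_force: 61.2
```

```bash
python3 st.py
```

```text
t 16.93 yaw err -0.07 deg | rel seam rx 0.5 ry 7.2 tip z 62.5 | F rx -0.0 ry -1.7 z 6.2 grip 61 torque rx -0.83 ry 0.02
```

apply_moves([
  [0,-0.05,0.1],
  [0,0,0.2],
  [0,0,0.2],
  [0,0,0.2],
  [0,0,0],
], roll=[0,0,0,0,0])

```text
clock: 17.55
tcp_pos: [527.1, -176.9, 157.0]
orientation: [[0.934, 0.357, 0.001], [0.357, -0.934, -0.0], [0.001, 0.001, -1.0]]
wrist_force: [0.9, -3.7, 4.0]
opening: 11.1
gripper_force: 60.9
```

```bash
python3 st.py
```

```text
t 17.55 yaw err -0.08 deg | rel seam rx 0.4 ry 7.6 tip z 55.1 | F rx -0.5 ry -3.8 z 4.0 grip 61 torque rx -1.54 ry -0.20
```

Going well. Further down in steps, watching the force.

apply_moves([
  [0,0,0.2],
  [0,0,0.2],
  [0,0,0.2],
  [0,0,0.2],
  [0,0,0.2],
  [0,0,0.2],
  [0,0,0],
], roll=[0,0,0,0,0,0,0])

```text
clock: 18.42
tcp_pos: [526.5, -177.0, 143.6]
orientation: [[0.934, 0.357, -0.001], [0.357, -0.934, -0.0], [-0.001, -0.0, -1.0]]
wrist_force: [2.3, -4.4, 0.1]
opening: 10.6
gripper_force: 60.4
```

apply_moves([
  [0,0,0.2],
  [0,0,0.2],
  [0,0,0.2],
  [0,0,0.2],
  [0,0,0.2],
  [0,0,0.2],
  [0,0,0],
], roll=[0,0,0,0,0,0,0])

```text
clock: 19.3
tcp_pos: [526.4, -177.1, 131.6]
orientation: [[0.934, 0.357, -0.001], [0.357, -0.934, -0.0], [-0.001, -0.0, -1.0]]
wrist_force: [2.3, -5.4, -0.5]
opening: 11.1
gripper_force: 60.3
```

```bash
python3 st.py
```

```text
t 19.30 yaw err -0.10 deg | rel seam rx -0.2 ry 7.6 tip z 29.7 | F rx 0.2 ry -5.9 z -0.5 grip 60 torque rx -2.47 ry -0.12
```

apply_moves([
  [0,0,0.2],
  [0,0,0.2],
  [0,0,0.2],
  [0,0,0.2],
  [0,0,0.1],
  [0,0,0],
], roll=[0,0,0,0,0,0])

```text
clock: 20.05
tcp_pos: [526.4, -177.1, 122.7]
orientation: [[0.934, 0.357, -0.001], [0.357, -0.934, -0.0], [-0.001, 0.0, -1.0]]
wrist_force: [2.4, -4.9, 0.0]
opening: 10.9
gripper_force: 60.5
```

apply_moves([
  [0,0,0.1],
  [0,0,0.1],
  [0,0,0],
], roll=[0,0,0])

```text
clock: 20.42
tcp_pos: [526.5, -177.2, 120.8]
orientation: [[0.934, 0.357, -0.001], [0.357, -0.934, -0.001], [-0.001, 0.0, -1.0]]
wrist_force: [2.2, -5.7, 1.1]
opening: 10.8
gripper_force: 60.5
```

apply_moves([
  [0,0,0.1],
  [0,0,0.1],
  [0,0,0],
], roll=[0,0,0])

```text
clock: 20.8
tcp_pos: [526.5, -177.2, 118.8]
orientation: [[0.934, 0.357, -0.001], [0.357, -0.934, -0.001], [-0.001, 0.0, -1.0]]
wrist_force: [2.5, -6.2, 0.5]
opening: 11.0
gripper_force: 60.6
```

apply_moves([
  [0,0,0.1],
  [0,0,0],
], roll=[0,0])

```text
clock: 21.05
tcp_pos: [526.5, -177.2, 117.8]
orientation: [[0.934, 0.357, -0.001], [0.357, -0.934, -0.001], [-0.001, 0.0, -1.0]]
wrist_force: [2.7, -5.9, -0.4]
opening: 10.7
gripper_force: 60.6
```

apply_moves([
  [0,0,0.1],
  [0,0,0.1],
  [0,0,0],
], roll=[0,0,0])

```text
clock: 21.42
tcp_pos: [526.5, -177.2, 115.8]
orientation: [[0.934, 0.357, -0.001], [0.357, -0.934, -0.001], [-0.001, 0.0, -1.0]]
wrist_force: [3.2, -6.2, 0.3]
opening: 10.8
gripper_force: 60.5
```

apply_moves([
  [0,0,0.1],
  [0,0,0],
], roll=[0,0])

```text
clock: 21.68
tcp_pos: [526.5, -177.2, 114.8]
orientation: [[0.934, 0.357, -0.001], [0.357, -0.934, -0.001], [-0.001, 0.0, -1.0]]
wrist_force: [3.0, -6.2, 1.0]
opening: 11.0
gripper_force: 60.5
```

apply_moves([
  [0,0,0.1],
  [0,0,0],
], roll=[0,0])

```text
clock: 21.92
tcp_pos: [526.5, -177.2, 113.8]
orientation: [[0.934, 0.357, -0.001], [0.357, -0.934, -0.001], [-0.001, 0.0, -1.0]]
wrist_force: [2.5, -7.3, 1.3]
opening: 11.1
gripper_force: 60.5
```

apply_moves([
  [0,0,0.1],
  [0,0,0],
], roll=[0,0])

```text
clock: 22.18
tcp_pos: [526.5, -177.2, 112.8]
orientation: [[0.934, 0.357, -0.001], [0.357, -0.934, -0.001], [-0.001, 0.0, -1.0]]
wrist_force: [2.4, -6.7, -0.6]
opening: 10.7
gripper_force: 60.5
```

apply_moves([
  [0,0,0.1],
  [0,0,0],
], roll=[0,0])

```text
clock: 22.42
tcp_pos: [526.5, -177.3, 112.2]
orientation: [[0.934, 0.357, -0.001], [0.357, -0.934, -0.001], [-0.001, 0.0, -1.0]]
wrist_force: [1.9, -5.9, 1.9]
opening: 11.0
gripper_force: 60.6
```

apply_moves([
  [0,0,0.1],
  [0,0,0],
], roll=[0,0])

```text
clock: 22.68
tcp_pos: [526.6, -177.4, 112.1]
orientation: [[0.934, 0.357, -0.0], [0.357, -0.934, -0.001], [-0.001, 0.001, -1.0]]
wrist_force: [-0.3, -5.3, 5.2]
opening: 11.0
gripper_force: 61.2
```

Contact felt at tip z ≈10 mm. Pressing a bit more, then closing the gap to the neighbour on the wall side.

apply_moves([
  [0,0,0.08],
  [0,0.05,0],
  [0,0.05,0],
  [0,0,0],
], roll=[0,0,0,0])

```text
clock: 23.18
tcp_pos: [526.8, -177.7, 112.0]
orientation: [[0.934, 0.357, -0.0], [0.357, -0.934, -0.0], [-0.0, 0.0, -1.0]]
wrist_force: [-1.4, -1.5, 9.6]
opening: 10.9
gripper_force: 62.1
```

```bash
python3 st.py
```

```text
t 23.18 yaw err -0.08 deg | rel seam rx -0.1 ry 6.9 tip z 10.1 | F rx -1.8 ry -0.9 z 9.6 grip 62 torque rx 0.03 ry 1.06
```

apply_moves([
  [0,0,0],
  [0,0,0],
  [0,0,0],
  [0,0,0],
  [0,0,0],
  [0,0,0],
], roll=[0,0,0,0,0,0], fingers=4.5)

```text
clock: 23.92
tcp_pos: [527.1, -177.6, 110.8]
orientation: [[0.934, 0.357, -0.0], [0.357, -0.934, 0.0], [-0.0, -0.0, -1.0]]
wrist_force: [-0.5, 0.5, -0.1]
opening: 45.3
gripper_force: 0.0
```

apply_moves([
  [0,0,-1],
  [0,0,-2],
  [0,0,-3],
  [0,0,-3],
  [0,0,-3],
  [0,0,0],
  [0,0,0],
], roll=[0,0,0,0,0,0,0])

```text
clock: 24.8
tcp_pos: [527.1, -177.5, 231.3]
orientation: [[0.934, 0.357, 0.001], [0.357, -0.934, 0.0], [0.001, -0.0, -1.0]]
wrist_force: [1.0, -0.7, -0.7]
opening: 44.8
gripper_force: 0.0
```

```bash
python3 st.py; python3 -c "
from h import *
d=snap('wrist','w7');s=snap('scene','s7')
cv2.imwrite('pics/w7b.png',np.hstack([cv2.resize(np.array(d['image'])[50:350,170:470,::-1],(400,400),interpolation=cv2.INTER_CUBIC),cv2.resize(np.array(s['image'])[185:275,220:310,::-1],(400,400),interpolation=cv2.INTER_CUBIC)]))"
```

```text
t 24.80 yaw err -0.08 deg | rel seam rx 0.2 ry 7.0 tip z 129.4 | F rx 0.7 ry -1.0 z -0.7 grip 0 torque rx 0.01 ry -0.02
```

View pics/w7b.png

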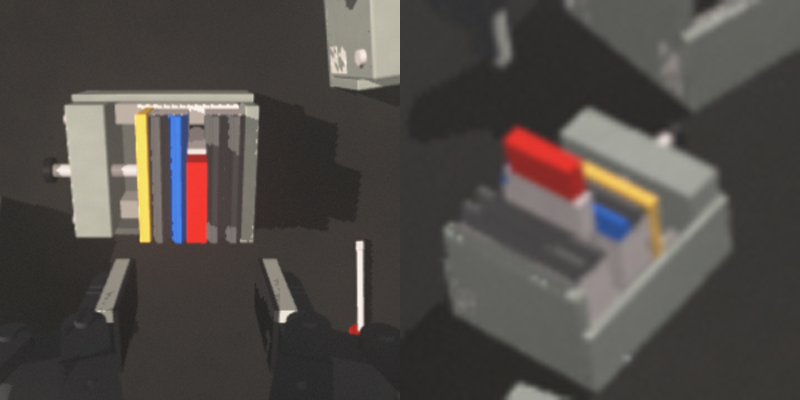

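The picture shows the red gauge upright between blue and the dark gauges, at crop (197,200), with the row upright and nothing touching it. Handing in.

```bash
python3 -c "
from workcell import bot
print(bot.hand_in())"
```

```text
the job is handed in; nothing more can be done
None
```

I took the snap gauge out of its stand and worked it into the row right beside the blue gauge, on the end-wall side. I pressed it onto the rest (felt at about 10 mm, with about 10 N), let go, and handed in at about 25 s. The last pictures show it and the row standing upright, but the hand-in gave no verdict.

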